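# Find the rattling relay module

## Robot

A 6-joint arm with a two-finger parallel gripper is mounted at the origin on the work surface. World frame = base frame: x ahead of the robot, y to its left, z up, the work surface at z = 0. Lengths are in m, angles in rad, forces in N, time in s.
With the tool pointing down it reaches from about 0.35 to 0.975 m from the base axis. Payload 4.9 kg.
Tool frame: the origin (TCP) lies midway between the tips of the shut fingers; the grasp point (between the pads) lies 19 mm behind it; z points along the fingers, y is the line along which they close (so a half turn about z gives the same grasp; the last joint's range is limited). The gripper opens to 85 mm and grips with 20 to 120 N. Pads are 22 mm wide; open, the fingers measure 114 mm over their backs; the gripper's body (76 mm by 85 mm) begins 54 mm behind the grasp point. The pads swing forward as they close: fully open they stand 13 mm farther back than shut.
Start: joints at [1.165, 0.053, 1.613, -0, 1.476, -0.119], TCP at [0.177, 0.599, 0.231] pointing down, gripper open.
Joint ranges: [-3.01, 3.01], [-1.01, 2.22], [0.06, 2.58], [-1.02, 4.17], [0.09, 2.62], [-3.14, 3.14]. Speed limits (rad/s): [2.57, 2.57, 3.14, 3.14, 3.14, 3.14].

## Interface

Orientations are given as a rotation vector (axis times angle).
In Python, from station import ctrl, optics, job gives the robot as it stands.
- The arm moves only by the shell command python3 -m jog 'ROWS' [OPENING] [FORCE]. ROWS is JSON, a list of rows, each a list of 2 entries, a list of its own where there are three numbers: the shift along the tool's x, y, z in m, then the turn, a rotation vector about the tool's x, y, z in rad. A call has 1 to 5 rows; each row is the pose to reach, as a shift and turn from the pose commanded when the call began, along the tool's axes at that moment; what a row does not reach only later rows make up. A row lasts 1/10 s, in which the tool goes at most 50 mm and 8.59 degrees, less where a joint would pass 70% of its speed; a pose out of reach is approached as far as the arm can. A call with a gripper value outside its range is refused whole. OPENING is the opening, from 0 (shut) to 1 (fully open), set as the call begins (- or left out, the last holds). The fingers move at their own pace and stop on an object; FORCE is the grip in N (left out, the last holds). Time passes only in rows, so rows that repeat a pose let the fingers close. It gives the time, the measured TCP pose, the force, the opening and the grip force at its end, in the units of the state.
- ctrl.get_obs(): the state, without advancing time (a new reading comes with each control period).
- optics.get_image(name): name is "side" or "top" or "wrist"; returns a dict with "image" (400x640x3 uint8, blue, green, red), "fx", "fy", "cx", "cy" (pixels), "D" ([k1, k2, p1, p2, k3] as OpenCV has them; the pictures are not rectified), "rvec" (rotation vector, rad) and "tvec" (3), from world to camera coordinates, as OpenCV has them; the wrist camera has in their place "mount" (4x4, takes a point from camera to tool coordinates, whose origin is the TCP and whose axes are the flange's). Camera axes: x right, y down, z forward; pixel columns grow to the right and rows downward; lengths in m; the calibration is good to about 2 mm. A picture is of the moment at which its call begins: read the wrist's pose just before it. There is no depth.
- job.finish_job(): hands the job in; it is judged then, once.
The state is a dict: "t": time; "q": joint angles; "dq": joint speeds; "effort": joint torques, N m; "tool_pos": TCP position; "tool_rot": TCP orientation; "contact_force": force on the tool from outside, world axes, zero at the start; "wrist_torque": the same for the moment, N m; "opening": finger opening in m; "grip_force": force on a finger pad.
Only numpy, scipy, OpenCV 4.12 (cv2) and the standard library are available. Lean on these libraries where they do the work, as an engineer would, in place of code of your own. Each camera call takes 0.05 s, during which the arm holds its last target. There are 200 camera calls.

## Task

One of the three sealed relay modules has a loose core inside: lift them one at a time and shake each by rocking it end to end in the air, about 30 degrees each way along its length, until you find the one that rattles. Stand any silent module back upright where it stood. Carry the one that rattles forward to the aluminium funnel and finish while still holding it there in the gripper, level and still, centred over the funnel with its middle about 15 cm above the desk; leave everything else on the desk undisturbed.

Things in the scene. Friction and masses are not known exactly. Their poses are not given: they have to be found in the camera images.
- module_1_centre (a point): one of three like sealed aluminium relay modules, 110 mm long (x) x 38 wide (y) x 50 high, about 0.35 kg (weight varies, tells nothing), upright; point: its centre, 25 mm up. Grip across the 38 mm. In one of the three, unseen, a 0.2 kg core is loose: tipped over 15 degrees along x it slides 60 mm to the lower end stop, knocks, and stays there when brought level; the other two are solid
- module_2_centre (a point): one of three like sealed aluminium relay modules, 110 mm long (x) x 38 wide (y) x 50 high, about 0.35 kg (weight varies, tells nothing), upright; point: its centre, 25 mm up. Grip across the 38 mm. In one of the three, unseen, a 0.2 kg core is loose: tipped over 15 degrees along x it slides 60 mm to the lower end stop, knocks, and stays there when brought level; the other two are solid
- module_3_centre (a point): one of three like sealed aluminium relay modules, 110 mm long (x) x 38 wide (y) x 50 high, about 0.35 kg (weight varies, tells nothing), upright; point: its centre, 25 mm up. Grip across the 38 mm. In one of the three, unseen, a 0.2 kg core is loose: tipped over 15 degrees along x it slides 60 mm to the lower end stop, knocks, and stays there when brought level; the other two are solid
- funnel_mouth (a point): the spun aluminium funnel fixed in the desk, 112 mm across its rim and 16 mm high above the desk. This point is the centre of its mouth at rim height
- shell_1_centre (a point): brass plug shell standing on end, 22 mm across, 42 mm high; this point is its centre. Leave it alone
- shell_2_centre (a point): brass plug shell standing on end, 22 mm across, 42 mm high; this point is its centre. Leave it alone
- shell_3_centre (a point): brass plug shell standing on end, 22 mm across, 42 mm high; this point is its centre. Leave it alone
- insulator_centre (a point): white porcelain insulator, 48 mm across, 52 mm high, standing; this point is its centre. Leave it alone
- key_handle_centre (a point): red bakelite key handle lying flat, 55 x 20 x 14 mm with a 15 mm steel tang at its +x end; this point is the centre of the red part. Leave it alone
- gauge_centre (a point): steel relay spring gauge lying flat, 145 mm long (x), 8 mm thick; this point is the centre of its blade. Leave it alone
Mind the look-alikes: they are no part of the job. Leave any turquoise look-alike of the part that bears module_2_centre alone. What is shaped like the part that bears module_1_centre but purple is not meant.

How it is judged:
On the way:
1. the module that rattles has been lifted off the desk and rocked at least 17 degrees along its length (height (world z) of rattling_module above 0.07 m and (angle between rattling_module's own x axis and vertical below 1.274 rad or angle between rattling_module's own x axis and vertical above 1.868 rad) and ((distance between module_1_centre and rattling_module below 0.005 m and contact force between the fingers and module_1 above 1 N) or (distance between module_2_centre and rattling_module below 0.005 m and contact force between the fingers and module_2 above 1 N) or (distance between module_3_centre and rattling_module below 0.005 m and contact force between the fingers and module_3 above 1 N))), for 0.05 s.
At the end, for the whole second after the job is handed in: The module with the loose core is held by the fingers, its centre within 30 mm (horizontally) of the funnel's centre and 100 to 220 mm above the desk, level within 10 degrees and still; the two silent modules stand upright on the desk within 50 mm of where they stood, untouched by the fingers (horizontal distance between rattling_module and funnel_mouth below 0.03 m and height (world z) of rattling_module between 0.1 and 0.22 m and angle between rattling_module's own z axis and vertical below 0.17 rad and ((distance between module_1_centre and rattling_module below 0.005 m and contact force between the fingers and module_1 above 1 N and linear speed of module_1 below 0.03 m/s) or (distance between module_2_centre and rattling_module below 0.005 m and contact force between the fingers and module_2 above 1 N and linear speed of module_2 below 0.03 m/s) or (distance between module_3_centre and rattling_module below 0.005 m and contact force between the fingers and module_3 above 1 N and linear speed of module_3 below 0.03 m/s)) and (distance between module_1_centre and rattling_module below 0.005 m or (height (world z) of module_1_centre between 0.018 and 0.032 m and angle between module_1_centre's own z axis and vertical below 0.1 rad and distance of module_1_centre from where it was at the start of the episode below 0.05 m and linear speed of module_1 below 0.02 m/s and contact force between the fingers and module_1 below 0.1 N)) and (distance between module_2_centre and rattling_module below 0.005 m or (height (world z) of module_2_centre between 0.018 and 0.032 m and angle between module_2_centre's own z axis and vertical below 0.1 rad and distance of module_2_centre from where it was at the start of the episode below 0.05 m and linear speed of module_2 below 0.02 m/s and contact force between the fingers and module_2 below 0.1 N)) and (distance between module_3_centre and rattling_module below 0.005 m or (height (world z) of module_3_centre between 0.018 and 0.032 m and angle between module_3_centre's own z axis and vertical below 0.1 rad and distance of module_3_centre from where it was at the start of the episode below 0.05 m and linear speed of module_3 below 0.02 m/s and contact force between the fingers and module_3 below 0.1 N))); the arm keeps its last pose, push and grip.
It fails at once if a bystander is disturbed (moved more than 25 mm) (distance of any of shell_1_centre, shell_2_centre, shell_3_centre, insulator_centre, key_handle_centre, gauge_centre from where it was at the start of the episode above 0.025 m).
It also fails if it takes over 72 s, if anything falls off the work surface, if the arm or the gripper's body presses on something with over 40 N, if the wrist force passes 120 N, or if a joint passes its speed limit or range.

## Working session

There is one attempt and no reset: what is moved stays moved. The work goes in short steps, Python scripts to look and compute and a shell command to move; the robot and the scene stay as the last step left them, time stands still between calls to the robot, and variables do not carry over. Pictures are saved under pics/ and viewed, at most 10 in all, crops included, and the job is handed in when it is done.

```bash
ls; mkdir -p pics
python3 - <<'E'
from station import ctrl, optics
import cv2
o=ctrl.get_obs(); print(o)
for n in("top","side"):
    d=optics.get_image(n); cv2.imwrite(f"pics/{n}0.png",d["image"]); print(n,{k:v for k,v in d.items() if k!="image"})
E
```

```text
pics
{'t': 0.0, 'q': array([ 1.16497264e+00,  5.33976105e-02,  1.61431952e+00, -2.76625339e-07,
        1.47598225e+00, -1.19028640e-01]), 'dq': array([-7.78423567e-04, -4.67177868e-04, -3.57989301e-05, -1.24468307e-03,
        2.60939587e-04,  5.33965714e-04]), 'effort': array([-2.10540944e-03, -3.93676364e+01, -3.70172346e+01, -1.84376822e-04,
        7.01161829e-03,  7.47209356e-06]), 'tool_pos': array([0.17656636, 0.59888473, 0.23002251]), 'tool_rot': array([-0.44887594, -3.10880565,  0.0031955 ]), 'contact_force': array([-0.18290992,  1.01397791, -1.06277328]), 'wrist_torque': array([ 0.0328647 , -0.00580047, -0.02916657]), 'grip_force': 0.0, 'opening': 0.08554503945034664}
top {'fx': 433.3766440484674, 'fy': 433.3766440484674, 'cx': 318.65681764172865, 'cy': 201.5317259060936, 'D': array([-0.06272758,  0.        ,  0.        ,  0.        ,  0.        ]), 'rvec': array([ 2.14292289, -2.1032486 ,  0.19749184]), 'tvec': array([-0.00993516,  0.51618108,  1.05316246])}
side {'fx': 472.5413556689202, 'fy': 472.5413556689202, 'cx': 317.1698438829198, 'cy': 200.6737098867229, 'D': array([-0.00902761,  0.        ,  0.        ,  0.        ,  0.        ]), 'rvec': array([ 2.45814768, -0.29697484,  0.12290522]), 'tvec': array([-0.48577369,  0.10742887,  1.14977816])}
```

View pics/top0.png

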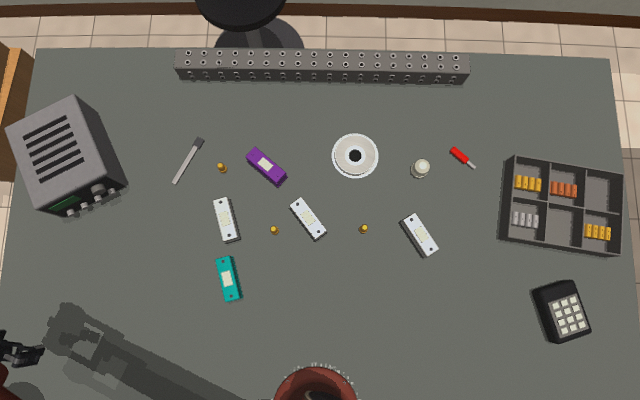

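View pics/side0.png

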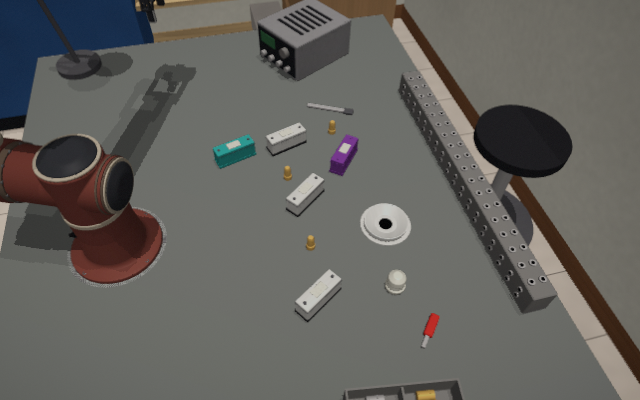

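Top view: there are three silver modules at (225,220), (308,218) and (420,235). The look-alikes are turquoise at (228,278) and purple at (266,167), and the bare aluminium ones fit the description. The funnel is at (355,156). I'll confirm with an enlarged crop.

Run:
```python
import cv2
im=cv2.imread("pics/top0.png")[130:310,200:450]
cv2.imwrite("pics/crop.png",cv2.resize(im,None,fx=3.2,fy=3.2,interpolation=cv2.INTER_CUBIC))
```

```text
(no output)
```

View pics/crop.png

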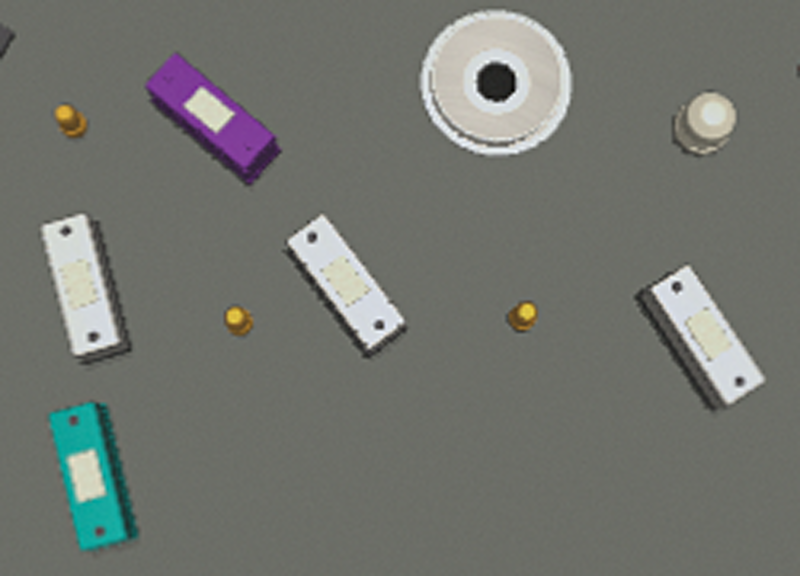

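The crop confirms it: three bare-aluminium modules with top faces centred at crop (82,285), (346,283) and (707,335). The purple and turquoise blocks are the look-alikes. The funnel rim is at about crop (502,77).

```bash
cat > h.py <<'E'
import numpy as np, cv2, json
from scipy.spatial.transform import Rotation as R
from station import ctrl, optics
def unproj(d,pts,z):
    K=np.array([[d["fx"],0,d["cx"]],[0,d["fy"],d["cy"]],[0,0,1]])
    n=cv2.undistortPoints(np.array(pts,float).reshape(-1,1,2),K,d["D"]).reshape(-1,2)
    M=cv2.Rodrigues(d["rvec"])[0]; c=-M.T@d["tvec"]
    r=np.c_[n,np.ones(len(n))]@M
    return c+r*((z-c[2])/r[:,2])[:,None]
def down(yaw):  # tool x at world yaw, z down
    c,s=np.cos(yaw),np.sin(yaw)
    return R.from_matrix(np.array([[c,s,0],[s,-c,0],[0,0,-1]]))
def go(p,yaw,o=None):  # shift & turn from present pose to TCP p, yaw (mod pi)
    o=o or ctrl.get_obs(); T=R.from_rotvec(o["tool_rot"])
    best=min((( T.inv()*down(yaw+k*np.pi)).as_rotvec() for k in(0,1)),key=np.linalg.norm)
    print("tcp",o["tool_pos"].round(4),"shift",T.inv().apply(np.array(p)-o["tool_pos"]).round(4),"turn",best.round(3))
def tq(n=1):
    o=ctrl.get_obs(); T=R.from_rotvec(o["tool_rot"])
    print("t",round(o["t"],2),"tool torque",T.inv().apply(o["wrist_torque"]).round(3),"F",o["contact_force"].round(2),"open",round(o["opening"],4),"grip",round(o["grip_force"],1),"z",round(o["tool_pos"][2],4))
E
python3 - <<'E'
from h import *
d=optics.get_image("top")
c={"L":[(41,226),(86,214),(122,345),(78,356)],"M":[(287,241),(322,215),(405,325),(369,350)],"R":[(648,291),(688,266),(765,378),(726,404)]}
P={}
for k,v in c.items():
    w=unproj(d,np.array(v)/3.2+[200,130]-.34,.05); m=w.mean(0); ax=(w[0]+w[1]-w[2]-w[3])/2
    yaw=np.arctan2(ax[1],ax[0]); P[k]=[*m[:2],yaw]
    print(k,m.round(4),"len",np.linalg.norm(ax).round(4),"wid",np.linalg.norm(w[0]+w[3]-w[1]-w[2]).round(4)/2,"yaw",round(yaw,3))
    go([m[0],m[1],.15],yaw)
f=unproj(d,np.array([(502,77),(433,77),(571,77)])/3.2+[200,130]-.34,.016);print(f.round(4)); P["F"]=list(f[0])
json.dump(P,open("P.json","w"))
s=unproj(d,np.array([(68,115),(235,315),(527,312)])/3.2+[200,130],.042);print(s.round(3))
E
```

```text
L [0.4676 0.2351 0.05  ] len 0.1092 wid 0.03615 yaw 0.326
tcp [0.1766 0.599  0.2303] shift [-0.3821 -0.2666  0.0807] turn [-0.002 -0.001 -0.613]
M [0.4735 0.0267 0.05  ] len 0.1089 wid 0.0345 yaw 0.662
tcp [0.1766 0.599  0.2303] shift [-0.4467 -0.4648  0.081 ] turn [-0.001 -0.001 -0.949]
R [ 0.4374 -0.2576  0.05  ] len 0.1059 wid 0.0378 yaw 0.594
tcp [0.1766 0.599  0.2303] shift [-0.4924 -0.7477  0.0815] turn [-0.001 -0.001 -0.881]
[[ 0.6545 -0.0991  0.016 ]
 [ 0.6533 -0.0414  0.016 ]
 [ 0.6556 -0.157   0.016 ]]
[[ 0.607  0.255  0.042]
 [ 0.446  0.113  0.042]
 [ 0.453 -0.118  0.042]]
```

```bash
python3 -m jog '[[[-0.038,-0.027,0],[0,0,0]],[[-0.076,-0.053,0],[0,0,0]],[[-0.115,-0.08,0],[0,0,0]],[[-0.153,-0.107,0],[0,0,0]],[[-0.19,-0.133,0],[0,0,0]]]' 0.85 100
python3 -m jog '[[[-0.038,-0.027,0],[0,0,-0.12]],[[-0.076,-0.053,0],[0,0,-0.24]],[[-0.115,-0.08,0],[0,0,-0.37]],[[-0.153,-0.107,0],[0,0,-0.49]],[[-0.192,-0.134,0],[0,0,-0.613]]]'
python3 -m jog '[[[0,0,0],[0,0,0]],[[0,0,0],[0,0,0]]]'
python3 - <<'E'
from h import *
P=json.load(open("P.json"))
x,y,a=P["L"]; go([x,y,.013],a); tq()
o=ctrl.get_obs(); d=optics.get_image("wrist"); cv2.imwrite("pics/w1.png",d["image"])
# predicted corners of top face
T=np.eye(4);T[:3,:3]=R.from_rotvec(o["tool_rot"]).as_matrix();T[:3,3]=o["tool_pos"]
C=np.linalg.inv(T@d["mount"]); K=np.array([[d["fx"],0,d["cx"]],[0,d["fy"],d["cy"]],[0,0,1]])
u=np.array([np.cos(a),np.sin(a),0]);v=np.array([-u[1],u[0],0])
w=[np.array([x,y,.05])+i*.055*u+j*.019*v for i,j in((1,1),(1,-1),(-1,-1),(-1,1))]
p=cv2.projectPoints(np.array(w),cv2.Rodrigues(C[:3,:3])[0],C[:3,3],K,d["D"])[0].reshape(-1,2);print(p.round(0))
cv2.polylines(d["image"],[p.astype(np.int32)],True,(0,0,255),1);cv2.imwrite("pics/w1b.png",d["image"])
E
```

```text
t: 0.65
tool_pos: [0.3221, 0.4164, 0.231]
tool_rot: [-0.448, -3.109, 0.0]
contact_force: [0.5, 0.1, -0.4]
opening: 0.0727
grip_force: 0.0
t: 1.15
tool_pos: [0.4683, 0.2336, 0.2311]
tool_rot: [-0.518, 3.099, 0.0]
contact_force: [1.0, 1.5, 0.0]
opening: 0.0727
grip_force: 0.0
t: 1.35
tool_pos: [0.4679, 0.2345, 0.2309]
tool_rot: [0.505, -3.1, -0.001]
contact_force: [-0.0, 0.2, 0.3]
opening: 0.0725
grip_force: 0.0
tcp [0.4679 0.2345 0.2309] shift [-1.000e-04  5.000e-04  2.179e-01] turn [ 0.    -0.001 -0.003]
t 1.35 tool torque [ 0.015 -0.006  0.059] F [-0.05  0.21  0.29] open 0.0725 grip 0.0 z 0.2309
[[339. 225.]
 [307. 225.]
 [305. 130.]
 [340. 129.]]
```

View pics/w1b.png

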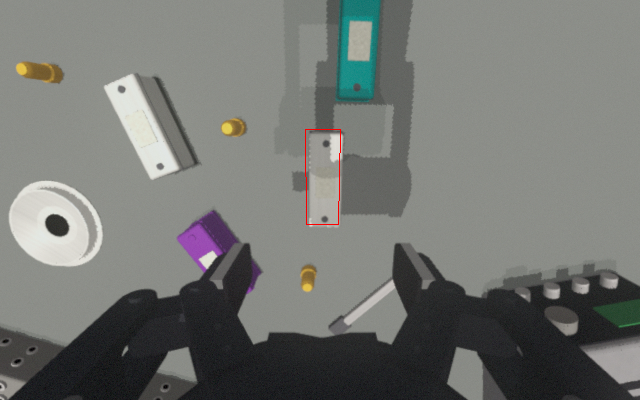

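The wrist view shows the predicted outline on module L within about 1–2 px (307–340, 130–226), so I'm descending.

```bash
python3 -m jog '[[[0,0,0.04],[0,0,0]],[[0,0,0.08],[0,0,0]],[[0,0,0.12],[0,0,0]],[[0,0,0.15],[0,0,0]],[[0,0,0.17],[0,0,0]]]' | grep -E 'force|pos'
python3 -m jog '[[[0,0,0.015],[0,0,0]],[[0,0,0.03],[0,0,0]],[[0,0,0.04],[0,0,0]],[[0,0,0.048],[0,0,0]],[[0,0,0.048],[0,0,0]]]'| grep -E 'force|pos'
python3 -m jog '[[[0,0,0],[0,0,0]],[[0,0,0],[0,0,0]],[[0,0,0],[0,0,0]],[[0,0,0],[0,0,0]],[[0,0,0],[0,0,0]]]' 0 100
python3 -c "
from h import *
tq()"
```

```text
tool_pos: [0.4648, 0.2363, 0.0582]
contact_force: [0.4, -0.7, -0.1]
grip_force: 0.0
tool_pos: [0.4672, 0.2353, 0.0125]
contact_force: [-0.8, -0.0, -1.1]
grip_force: 0.0
t: 2.9
tool_pos: [0.4688, 0.2358, 0.0147]
tool_rot: [-0.509, 3.098, 0.001]
contact_force: [-0.7, 1.1, 5.8]
opening: 0.0367
grip_force: 100.8
t 2.9 tool torque [-0.293  0.149  0.023] F [-0.68  1.11  5.75] open 0.0367 grip 100.8 z 0.0147
```

```bash
python3 -m jog '[[[0,0,-0.03],[0,0,0]],[[0,0,-0.07],[0,0,0]],[[0,0,-0.11],[0,0,0]],[[0,0,-0.15],[0,0,0]],[[0,0,-0.18],[0,0,0]]]' | grep -E 'pos'
python3 -m jog '[[[0,0,0],[0,0,0]],[[0,0,0],[0,0,0]],[[0,0,0],[0,0,0]]]' |grep rot;python3 -c "
from h import *
tq()"
python3 -m jog '[[[0,0,0],[0,0.13,0]],[[0,0,0],[0,0.26,0]],[[0,0,0],[0,0.39,0]],[[0,0,0],[0,0.52,0]],[[0,0,0],[0,0.52,0]]]' |grep -E 'rot|pos'
python3 -m jog '[[[0,0,0],[0,0,0]],[[0,0,0],[0,0,0]],[[0,0,0],[0,0,0]]]' |grep rot
python3 -m jog '[[[0,0,0],[0,-0.13,0]],[[0,0,0],[0,-0.26,0]],[[0,0,0],[0,-0.39,0]],[[0,0,0],[0,-0.52,0]],[[0,0,0],[0,-0.52,0]]]' |grep rot
for i in 1 2 3; do python3 -m jog '[[[0,0,0],[0,0,0]],[[0,0,0],[0,0,0]]]' |grep rot;python3 -c "
from h import *
tq()";done
python3 -m jog '[[[0,0,0],[0,-0.13,0]],[[0,0,0],[0,-0.26,0]],[[0,0,0],[0,-0.39,0]],[[0,0,0],[0,-0.52,0]],[[0,0,0],[0,-0.52,0]]]' |grep -E 'rot|pos'
python3 -m jog '[[[0,0,0],[0,0,0]],[[0,0,0],[0,0,0]],[[0,0,0],[0,0,0]]]' |grep rot
python3 -m jog '[[[0,0,0],[0,0.13,0]],[[0,0,0],[0,0.26,0]],[[0,0,0],[0,0.39,0]],[[0,0,0],[0,0.52,0]],[[0,0,0],[0,0.52,0]]]' |grep rot
for i in 1 2 3; do python3 -m jog '[[[0,0,0],[0,0,0]],[[0,0,0],[0,0,0]]]' |grep rot;python3 -c "
from h import *
tq()";done
```

```text
tool_pos: [0.4676, 0.2351, 0.195]
tool_rot: [0.509, -3.095, 0.002]
t 3.7 tool torque [0.001 0.016 0.04 ] F [-0.07  0.46 -3.35] open 0.0369 grip 100.8 z 0.19
tool_pos: [0.4673, 0.2349, 0.1872]
tool_rot: [0.424, -2.582, 0.115]
tool_rot: [0.427, -2.594, 0.113]
tool_rot: [-0.511, 3.099, 0.0]
tool_rot: [0.51, -3.1, 0.0]
t 5.2 tool torque [ 0.035  0.041 -0.041] F [-0.01  0.57 -2.98] open 0.0368 grip 101.0 z 0.194
tool_rot: [0.51, -3.099, 0.0]
t 5.4 tool torque [-0.049  0.078 -0.03 ] F [ 0.81 -0.63 -3.75] open 0.0371 grip 101.0 z 0.1932
tool_rot: [0.51, -3.099, 0.0]
t 5.6 tool torque [ 0.001  0.058 -0.038] F [-0.34  0.07 -2.82] open 0.0369 grip 101.0 z 0.1931
tool_pos: [0.4632, 0.234, 0.1881]
tool_rot: [-0.428, 2.6, 0.112]
tool_rot: [-0.426, 2.59, 0.114]
tool_rot: [0.509, -3.1, 0.0]
tool_rot: [-0.51, 3.099, 0.0]
t 7.1 tool torque [ 0.031 -0.032 -0.014] F [-0.67  0.09 -3.41] open 0.0372 grip 101.7 z 0.1933
tool_rot: [-0.51, 3.098, 0.0]
t 7.3 tool torque [ 0.027 -0.041 -0.002] F [ 0.7  -0.81 -3.31] open 0.0368 grip 101.7 z 0.1937
tool_rot: [-0.51, 3.099, 0.0]
t 7.5 tool torque [ 0.02   0.028 -0.007] F [-0.66  1.15 -4.27] open 0.0367 grip 101.7 z 0.1936
```

Ambiguous so far (difference 0.074 Nm, against 0.118 expected with a loose core and 0 without). I'll take more samples, including joint efforts.

```bash
cat >> h.py <<'E'
def samp(n=10):
    a=[];e=[];ts=[]
    for i in range(n):
        optics.get_image("top"); o=ctrl.get_obs(); T=R.from_rotvec(o["tool_rot"]); a.append(T.inv().apply(o["wrist_torque"])[1]); e.append(o["effort"]); ts.append(o["t"])
    e=np.array(e)
    print("t",round(ts[-1],2),"ty mean",np.mean(a).round(4),"sem",(np.std(a)/n**.5).round(4),"eff",e.mean(0).round(3),"sem",(e.std(0)/n**.5).round(3))
E
python3 -c "
from h import *
samp()"
python3 -m jog '[[[0,0,0],[0,0.13,0]],[[0,0,0],[0,0.26,0]],[[0,0,0],[0,0.39,0]],[[0,0,0],[0,0.52,0]],[[0,0,0],[0,0.52,0]]]' |grep -E 'rot|pos'
python3 -m jog '[[[0,0,0],[0,0,0]],[[0,0,0],[0,0,0]],[[0,0,0],[0,0,0]]]' |grep rot
python3 -m jog '[[[0,0,0],[0,-0.13,0]],[[0,0,0],[0,-0.26,0]],[[0,0,0],[0,-0.39,0]],[[0,0,0],[0,-0.52,0]],[[0,0,0],[0,-0.52,0]]]' |grep rot
python3 -m jog '[[[0,0,0],[0,0,0]],[[0,0,0],[0,0,0]],[[0,0,0],[0,0,0]]]' |grep rot
python3 -c "
from h import *
samp()"
```

```text
t 8.0 ty mean -0.0386 sem 0.0076 eff [ 8.0000e-03 -3.0933e+01 -3.8381e+01 -0.0000e+00  4.0000e-02 -0.0000e+00] sem [0.001 0.006 0.002 0.    0.    0.   ]
tool_pos: [0.4689, 0.2354, 0.1898]
tool_rot: [0.425, -2.587, 0.114]
tool_rot: [0.427, -2.595, 0.113]
tool_rot: [-0.511, 3.099, 0.0]
tool_rot: [0.51, -3.099, 0.0]
t 10.1 ty mean 0.0486 sem 0.0089 eff [ 1.0000e-03 -3.1065e+01 -3.8518e+01 -1.0000e-03 -4.4000e-02  0.0000e+00] sem [0.006 0.054 0.008 0.    0.002 0.   ]
```

Both wrist torque and joint-5 effort shift by about 0.085 Nm. As a control, I'll tilt only 8° the opposite way. A loose core would stay put, while hysteresis would flip the reading.

```bash
python3 -m jog '[[[0,0,0],[0,-0.07,0]],[[0,0,0],[0,-0.14,0]],[[0,0,0],[0,-0.14,0]],[[0,0,0],[0,-0.07,0]],[[0,0,0],[0,0,0]]]' |grep -E 'rot|pos'
python3 -m jog '[[[0,0,0],[0,0,0]],[[0,0,0],[0,0,0]],[[0,0,0],[0,0,0]],[[0,0,0],[0,0,0]]]' |grep rot
python3 -c "
from h import *
samp()"
python3 -m jog '[[[0,0,0],[0,-0.13,0]],[[0,0,0],[0,-0.26,0]],[[0,0,0],[0,-0.39,0]],[[0,0,0],[0,-0.52,0]],[[0,0,0],[0,-0.6,0]]]' |grep -E 'rot|pos'
python3 -m jog '[[[0,0,0],[0,0,0]],[[0,0,0],[0,0,0]],[[0,0,0],[0,0,0]],[[0,0,0],[0,0,0]],[[0,0,0],[0,0,0]]]' |grep rot
python3 -m jog '[[[0,0,0],[0,0.13,0]],[[0,0,0],[0,0.26,0]],[[0,0,0],[0,0.39,0]],[[0,0,0],[0,0.52,0]],[[0,0,0],[0,0.6,0]]]' |grep rot
python3 -m jog '[[[0,0,0],[0,0,0]],[[0,0,0],[0,0,0]],[[0,0,0],[0,0,0]],[[0,0,0],[0,0,0]]]' |grep rot
python3 -c "
from h import *
samp()"
```

```text
tool_pos: [0.4675, 0.2353, 0.1938]
tool_rot: [0.51, -3.097, 0.001]
tool_rot: [-0.51, 3.1, 0.0]
t 11.5 ty mean 0.0378 sem 0.0054 eff [-1.0000e-03 -3.0925e+01 -3.8456e+01 -1.0000e-03 -4.6000e-02 -0.0000e+00] sem [0.003 0.02  0.004 0.    0.001 0.   ]
tool_pos: [0.4662, 0.2349, 0.192]
tool_rot: [-0.414, 2.512, 0.128]
tool_rot: [-0.413, 2.513, 0.128]
tool_rot: [0.51, -3.099, 0.0]
tool_rot: [-0.51, 3.099, 0.0]
t 13.9 ty mean -0.0397 sem 0.011 eff [ 2.0000e-03 -3.0813e+01 -3.8346e+01 -0.0000e+00  5.1000e-02 -0.0000e+00] sem [0.004 0.035 0.006 0.    0.002 0.   ]
```

The 8° tilt left the reading in place (−0.046) and 30° flipped it (+0.051), so the core shifts and stays: module L is the rattler. I'll carry it to the funnel.

Run:
```python
from h import *
P=json.load(open("P.json")); go([P["F"][0],P["F"][1],.14],P["L"][2])
```

```text
tcp [0.4677 0.2353 0.1934] shift [-0.0698 -0.3767  0.0534] turn [0. 0. 0.]
```

```bash
python3 -m jog '[[[-0.003,-0.015,0],[0,0,0]],[[-0.009,-0.05,0],[0,0,0]],[[-0.017,-0.09,0],[0,0,0]],[[-0.024,-0.13,0],[0,0,0]],[[-0.032,-0.17,0],[0,0,0]]]' |grep pos
python3 -m jog '[[[-0.007,-0.04,0],[0,0,0]],[[-0.015,-0.08,0],[0,0,0]],[[-0.023,-0.125,0],[0,0,0]],[[-0.03,-0.16,0],[0,0,0]],[[-0.034,-0.185,0],[0,0,0]]]' |grep pos
python3 -m jog '[[[-0.003,-0.012,0],[0,0,0]],[[-0.004,-0.022,0.01],[0,0,0]],[[-0.004,-0.022,0.025],[0,0,0]],[[-0.004,-0.022,0.042],[0,0,0]],[[-0.004,-0.022,0.053],[0,0,0]]]' |grep pos
python3 -m jog '[[[0,0,0],[0,0,0]],[[0,0,0],[0,0,0]],[[0,0,0],[0,0,0]],[[0,0,0],[0,0,0]],[[0,0,0],[0,0,0]]]'
python3 - <<'E'
from h import *
P=json.load(open("P.json")); go([P["F"][0],P["F"][1],.14],P["L"][2]);tq()
for n in("top","side"): cv2.imwrite(f"pics/{n}1.png",optics.get_image(n)["image"])
a=[cv2.imread(f"pics/{n}1.png") for n in("top","side")]
cv2.imwrite("pics/both.png",np.vstack([a[0][70:290,150:500],a[1][70:350,200:550]]))
E
```

```text
tool_pos: [0.5533, 0.0823, 0.1934]
tool_pos: [0.6449, -0.0834, 0.193]
tool_pos: [0.6529, -0.0978, 0.1366]
t: 15.9
tool_pos: [0.6553, -0.0995, 0.1413]
tool_rot: [-0.51, 3.098, -0.001]
contact_force: [0.3, -1.0, -3.4]
opening: 0.0372
grip_force: 102.0
tcp [ 0.6553 -0.0995  0.1413] shift [0.0007 0.0006 0.0013] turn [-0.001  0.001  0.   ]
t 15.9 tool torque [ 0.004 -0.045  0.048] F [ 0.25 -1.01 -3.37] open 0.0372 grip 102.0 z 0.1413
```

View pics/both.png

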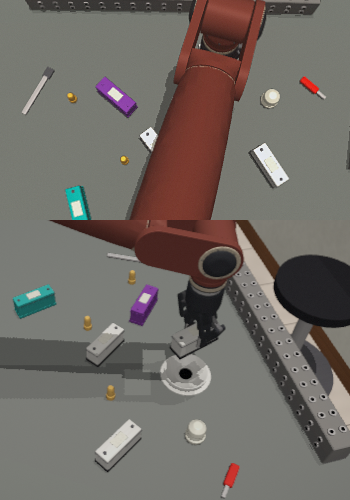

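The picture shows the module held level above the funnel (lower panel, about (185,340) over (187,375)), with everything else in place. I'm handing it in.

```bash
python3 -c "
from station import job
print(job.finish_job())"
```

```text
the job is handed in; nothing more can be done
None
```

I handed the job in at about 16 s of the 72 s allowed, with the leftmost module held level and still over the funnel, its middle about 15 cm above the desk. I took it as the rattler because its weight shifted about 0.09 Nm between 30° rocks but not on an 8° tilt, so I never lifted the other two.

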